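# Press the keyed pivot bush into a prosthetic knee frame

### The job

Fit the bronze pivot bush with the flat on its flange into the open bore of the knee frame held leaning in the bench vise: turn it so that the flat lies against the ledge beside the bore, start it square, and press it home until its flange is flush on the frame all round. Then let go and leave it there, and do not disturb the other parts lying in the tray and on the bench.

Things in the scene. Friction and masses are not known exactly. Their poses are not given: they have to be found in the camera images.
- bush_mid (a point): Centre of the bush to fit: flanged bronze sleeve bearing, 28 mm tall, about 145 g, standing in the tray flange up. Sleeve 26 mm diameter, 20 mm long, foot chamfered 2 mm; flange on top 40 mm diameter, 8 mm thick; 12 mm hole through. The point is on the axis, 14 mm above the foot and 6 mm below the flange's underside. z runs along the axis out of the flange; x points to the flange's flat.
- bush_flat (a point): Middle of the flat cut on one side of that bush's flange, parallel to the axis and 14 mm from it (no other bush has one); same axes as bush_mid, 10 mm higher. The flange's full round sides, 40 mm apart, lie at +y and -y of the axis and are the place to grip; only the 8 mm high flange can be gripped, the sleeve under it is narrower.
- bore (a point): Centre of the open bore's mouth, on the flat upper face of the knee frame. z is the bore's axis, out of the face: it leans 25 degrees from vertical towards the vise's screw handle (the vise's -x), roughly to the robot. x points up the face to the ledge. Bore 27 mm in diameter, mouth chamfered 1.5 mm, 22 mm deep, open below. Home: flange on this face, its top 8 mm above it, bush_mid 6 mm below it.
- bore_grip (a point): Point on the bore's axis 8 mm under the mouth; same axes as bore. Down to here the sleeve slides freely. From here on a sprung steel ring in the bore grips it: it takes a steady push of about 6 to 12 N along the axis, does not sink by its own weight and stays where it is left. The sleeve's foot meets the ring when the flange is still 12 mm off the face.
- ledge (a point): Middle of the wall of the ledge, a straight raised bar on the face beside the bore: wall 15 mm from the bore's axis on its x side, 36 mm long along y, 5 mm high with a 1.5 mm lead-in; the point is half-way up; same axes as bore. The flat goes against it, so that seated the bush's x is along the bore's x; turned otherwise the flange lands on the ledge and cannot go home.
- knee: The aluminium knee frame, a fork with two 22 mm thick cheeks 24 mm apart, fixed on the end of the vised tube. Origin on the tube's axis under the bore; z is the bore's axis, the upper face 34 mm out along it; x as the bore's; y along the tube to the free end. The cheeks are 60 mm wide, rounded 30 mm about the bore at the free end.
- vise: Bench vise on a round base, bolted down. Origin on the bench under the middle of the jaws; x away from the screw handle, y along the jaws to the knee frame, z up. Jaws 110 mm wide, tops 163 mm high; the 30 mm tube lies level between them along y, 145 mm up; the bore's axis crosses it 140 mm out. Screw and handle reach 240 mm along -x, below 130 mm.
- tray: Open square parts tray, 270 x 270 mm with rim 18 mm high, floor 4 mm thick; origin under its centre on the bench, z up. It does not move.
- round_bush_mid (a point): Bystander in the tray: a bronze bush of the same sizes but with a full round flange; its centre, half-way up (14 mm above its foot).
- pyramid_mid (a point): Bystander in the tray: a steel pyramid adapter, a 48 mm disc with a four-sided stub, 33 mm tall; its centre.
- clamp_mid (a point): Bystander in the tray: an aluminium tube clamp, a ring of 42 mm outside diameter, 34 mm tall, with an ear; its centre.
- mallet_mid (a point): Bystander on the bench: a rubber mallet lying down, 270 mm long, its handle towards the robot; the middle of its head, 42 mm in diameter and 90 mm long.
- wrench_mid (a point): Bystander on the bench: a flat spanner 170 mm long, 8 mm high; its centre.
- glue_mid (a point): Bystander on the bench: a small amber bottle 34 mm in diameter, 85 mm tall, standing; its centre.
- hex_key_mid (a point): Bystander on the bench: a hex key 150 mm long, 6 mm high; the middle of its long leg.
Things that resemble listed ones, but are neither listed nor needed, are in the scene too. What is shaped like the part that bears bush_mid but purple or red is not meant.

How it is judged:
By the outcome, as a careful person would: the job done as asked, in the order asked, and still so for the second after the job is handed in, with the robot touching nothing.
It also fails if it takes over 48 s, if anything falls off the work surface, if the arm or the gripper's body presses on something with over 40 N, if the wrist force passes 120 N, or if a joint passes its speed limit or range.

### The arm

A 7-joint arm with a two-finger parallel gripper is mounted at the origin on the work surface. World frame = base frame: x ahead of the robot, y to its left, z up, the work surface at z = 0. Lengths are in m, angles in rad, forces in N, time in s.
With the tool pointing down it reaches from about 0.425 to 1.025 m from the base axis. Payload 9.4 kg.
Tool frame: the origin (TCP) lies between the finger pads; the fingertips stand ahead of it and the grasp point (between the pads) lies 2 mm behind it (robot.tip_reach is the z of the fingertips in the tool frame, in m); z points along the fingers, y is the line along which they close (so a half turn about z gives the same grasp; the last joint's range is limited). The gripper opens to 93 mm and grips with 3 to 60 N. Pads are 15 mm wide; open, the fingers measure 128 mm over their backs; the gripper's body (75 mm by 188 mm) begins 65 mm behind the grasp point.
Start: joints at [-0.077, 0.599, -0.003, 1.599, 0.002, 0.943, -0.08], TCP at [0.725, -0, 0.236] pointing down, gripper open.
Joint ranges: [-2.57, 2.57], [-0.35, 1.97], [-1.29, 1.29], [0.11, 2.56], [-1.05, 4.19], [0.11, 1.86], [-2.63, 2.63]. Speed limits (rad/s): [2.22, 2.22, 3.01, 3.01, 3.14, 3.14, 3.14].

### API

Orientations are given as a unit quaternion [w, x, y, z].
In Python, from bench import robot gives the robot as it stands. The module is installed in compiled form; this text tells all that it offers.
- The arm moves only by the tool play_rows, never from a script. Its argument "increments" is a list of rows, each a list of 3 entries, a list of its own where there are three numbers: the finger opening in mm, from 0 to 93, then the shift along the tool's x, y, z in mm, then the turn, a rotation vector about the tool's x, y, z in degrees. A call has exactly 10 rows; each row shifts and turns the commanded pose from where the row before left it, along the tool's axes as they then stand; what a row does not reach is not made up. A row lasts 1/10 s, in which the tool goes at most 50 mm and 8.59 degrees, less where a joint would pass 70% of its speed; a pose out of reach is approached as far as the arm can. A call is refused whole if a number of a shift passes 50 or a number of a turn 8.59, either way. A call with a gripper value outside its range is refused whole. The fingers move at their own pace and stop on an object; the grip force is fixed at half the most. Time passes only in rows, so rows that do not move let the fingers close, or fill a call up. It gives the time, the measured TCP pose, the force, the opening and the grip force at its end, in the units of the state.
- robot.observe(): the state, without advancing time (a new reading comes with each control period).
- robot.capture(name): name is "scene" or "side" or "wrist"; returns a dict with "pixels" (384x512x3 uint8, red, green, blue), "intrinsics" (3x3 intrinsics, pixels), "pose" (4x4, takes a point from camera to world coordinates). Camera axes: x right, y down, z forward; pixel columns grow to the right and rows downward; lengths in m; the calibration is good to about 2 mm. A picture is of the moment at which its call begins. There is no depth.
- robot.sign_off(): hands the job in; it is judged then, once.
The state is a dict: "t": time; "joint_positions": joint angles; "qvel": joint speeds; "effort": joint torques, N m; "tcp_pos": TCP position; "tcp_rot": TCP orientation; "contact_force": force on the tool from outside, world axes, zero at the start; "torque": the same for the moment, N m; "opening": finger opening in m; "grip_force": force on a finger pad.
Only numpy, scipy, OpenCV 4.12 (cv2) and the standard library are available. Lean on these libraries where they do the work, as an engineer would, in place of code of your own. Each camera call takes 0.05 s, during which the arm holds its last target. There are 200 camera calls.

## Working session

There is one attempt and no reset: what is moved stays moved. The work goes in short steps, Python scripts to look and compute and a tool call to move; the robot and the scene stay as the last step left them, time stands still between calls to the robot, and variables do not carry over. Pictures are saved under pics/ and viewed, at most 10 in all, crops included, and the job is handed in when it is done.

Besides the shell and the picture viewer there is one more tool, called after ">>>" as name(argument=value, ...), one argument or row to a line, values as JSON. play_rows: Moves the arm, as the interface text tells. Its arguments: {"type":"object","properties":{"increments":{"type":"array"}},"required":["increments"]}

```bash
mkdir -p pics
cat > h.py <<'E'
import numpy as np, cv2, pickle, sys
from bench import robot
def cap(n,f):
    c=robot.capture(n); pickle.dump(c,open(f+'.pkl','wb')); cv2.imwrite('pics/'+f+'.png',c['pixels'][:,:,::-1]); return c
def ld(f): return pickle.load(open(f+'.pkl','rb'))
def ray(c,u,v):
    d=np.linalg.inv(c['intrinsics'])@[u,v,1]; P=np.array(c['pose']); d=P[:3,:3]@d; return P[:3,3],d/np.linalg.norm(d)
def atz(c,u,v,z):
    o,d=ray(c,u,v); return o+d*(z-o[2])/d[2]
def tri(L):
    A=np.zeros((3,3));b=np.zeros(3)
    for c,u,v in L:
        o,d=ray(c,u,v);M=np.eye(3)-np.outer(d,d);A+=M;b+=M@o
    return np.linalg.solve(A,b)
def proj(c,p):
    P=np.array(c['pose']);q=c['intrinsics']@(P[:3,:3].T@(np.array(p)-P[:3,3]));return q[:2]/q[2]
E
python3 - <<'E'
from h import *
for n in ('scene','side','wrist'):
    c=cap(n,n+'0'); print(n,np.round(c['pose'],3).tolist(),c['intrinsics'][0])
a=cv2.imread('pics/scene0.png');b=cv2.imread('pics/side0.png')
print(robot.observe(),robot.tip_reach)
E
```

```text
scene [[-0.695, 0.458, -0.553, 1.445], [0.718, 0.462, -0.52, 0.92], [0.017, -0.759, -0.65, 1.119], [0.0, 0.0, 0.0, 1.0]] [473.79211348   0.         265.08789818]
side [[-0.968, -0.173, 0.184, 0.431], [-0.252, 0.69, -0.678, 0.777], [-0.009, -0.703, -0.711, 0.8], [0.0, 0.0, 0.0, 1.0]] [365.72617987   0.         259.75485854]
wrist [[1.0, 0.0, -0.001, 0.725], [-0.0, -0.96, -0.279, 0.077], [-0.001, 0.279, -0.96, 0.382], [0.0, 0.0, 0.0, 1.0]] [295.6165259    0.         250.93479732]
{'t': 0.15, 'joint_positions': array([-0.07671172,  0.59993616, -0.00252891,  1.5999401 ,  0.00178164,
        0.94290949, -0.07978227]), 'qvel': array([-0.00062138, -0.0021056 ,  0.00110482, -0.0008062 , -0.00126675,
        0.00071278,  0.00068284]), 'effort': array([ 4.23705205e-03, -7.65584278e+01,  1.49971146e+00, -2.52563953e+01,
       -5.22377843e-02,  1.48844108e-02,  9.41959070e-05]), 'tcp_pos': array([ 7.24650997e-01, -2.69292244e-06,  2.34964447e-01]), 'tcp_rot': array([-3.81257656e-04,  7.07083657e-01,  7.07129654e-01, -4.57406728e-04]), 'contact_force': array([-0.51716006, -0.12164526,  0.20045697]), 'torque': array([-0.00666672,  0.00816135,  0.04913764]), 'grip_force': 0.0, 'opening': 0.09303548008372041} 0.017
```

View pics/scene0.png

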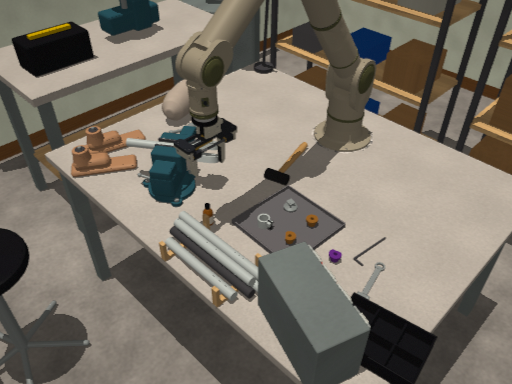

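View pics/side0.png

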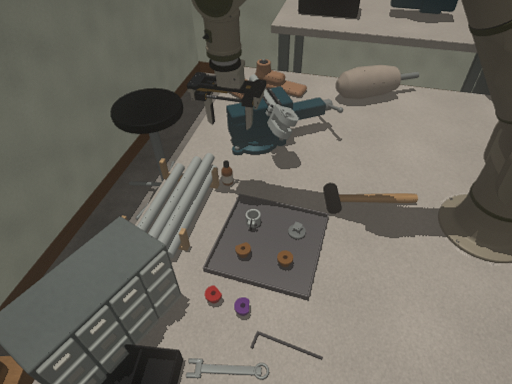

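View pics/wrist0.png

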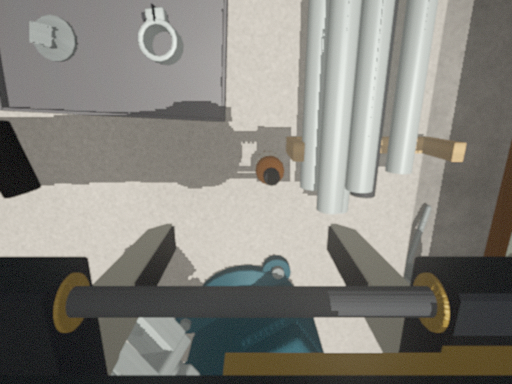

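The scene view shows the tray, with two orange bushes at about (291,238) and (312,221), and the vise near (172,170). In the side view the bushes are at about (244,251) and (285,259), and the knee at about (283,122). The wrist view sees the knee at the lower left. I'll enlarge these next.

Run:
```python
from h import *
r=lambda a,x0,y0,w,h,s: cv2.resize(a[y0:y0+h,x0:x0+w],(int(w*s),int(h*s)),interpolation=cv2.INTER_CUBIC)
s=cv2.imread('pics/side0.png');c=cv2.imread('pics/scene0.png')
m=np.zeros((600,800,3),np.uint8)
m[:300,:400]=r(s,220,80,100,75,4)     # side knee
m[:300,400:]=r(c,150,115,100,75,4)    # scene knee
m[300:,:400]=r(s,210,220,100,75,4) # side bushes
m[300:,400:]=r(c,250,185,100,75,4)
cv2.imwrite('pics/m0.png',m)
for n,L in (('side0',[(244,250),(285,258)]),('scene0',[(291,237),(312,220)])):
    for u,v in L: print(n,atz(ld(n),u,v,0.03))
```

```text
side0 [0.61408655 0.26089815 0.03      ]
side0 [0.50797757 0.25890682 0.03      ]
scene0 [0.6234013  0.26506069 0.03      ]
scene0 [0.51642335 0.26260732 0.03      ]
```

View pics/m0.png

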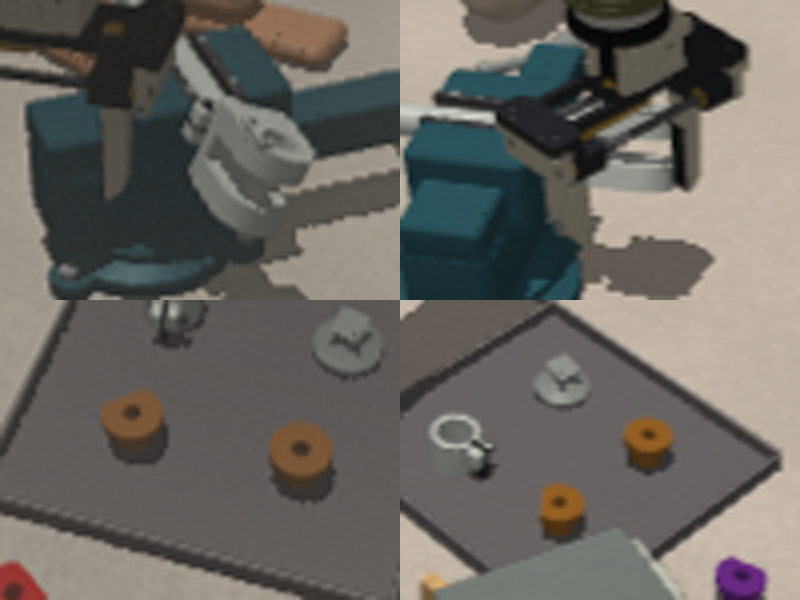

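The flatted bush is the left one in the side view, at about (0.618, 0.263). The other one is fully round. I'll move the wrist camera over it, which also clears the view of the knee.

>>> play_rows(
  increments=[
    [93, [23, -11, 0], [0, 0, 0]],
    [93, [23, -11, 0], [0, 0, 0]],
    [93, [23, -11, 0], [0, 0, 0]],
    [93, [23, -11, 0], [0, 0, 0]],
    [93, [23, -11, 0], [0, 0, 0]],
    [93, [23, -11, 0], [0, 0, 0]],
    [93, [23, -11, 0], [0, 0, 0]],
    [93, [23, -11, 0], [0, 0, 0]],
    [93, [23, -11, 0], [0, 0, 0]],
    [93, [0, 0, 0], [0, 0, 0]],
  ],
)

```text
t: 1.15
tcp_pos: [0.624, 0.2113, 0.2354]
tcp_rot: [-0.001, 0.705, 0.709, 0.0]
contact_force: [-0.4, 0.2, 0.2]
opening: 0.093
grip_force: 0.0
```

Run:
```python
from h import *
o=robot.observe();print(o['t'],o['tcp_pos'],o['tcp_rot'])
for n in ('scene','side','wrist'): cap(n,n+'1')
w=ld('wrist1');print(proj(w,[.618,.263,.032]))
r=lambda a,x0,y0,w,h,s: cv2.resize(a[y0:y0+h,x0:x0+w],(int(w*s),int(h*s)),interpolation=cv2.INTER_CUBIC)
s=cv2.imread('pics/side1.png');c=cv2.imread('pics/scene1.png')
a=cv2.imread('pics/wrist1.png')
u,v=proj(w,[.618,.263,.032]).astype(int)
u0=max(0,min(u-50,412));v0=max(0,min(v-38,309));print(u0,v0)
m=np.zeros((600,800,3),np.uint8)
m[:300,:400]=r(s,250,85,80,60,5)     # side knee
m[:300,400:]=r(c,170,125,80,60,5)    # scene knee
m[300:,:400]=r(a,u0,v0,100,75,4)
m[300:,400:]=r(s,225,230,40,30,10)
cv2.imwrite('pics/m1.png',m)
```

```text
1.15 [0.62402163 0.21134393 0.23537945] [-1.12974052e-03  7.05184434e-01  7.09022996e-01  1.69490890e-04]
[243.61095137 124.74811762]
193 86
```

View pics/m1.png

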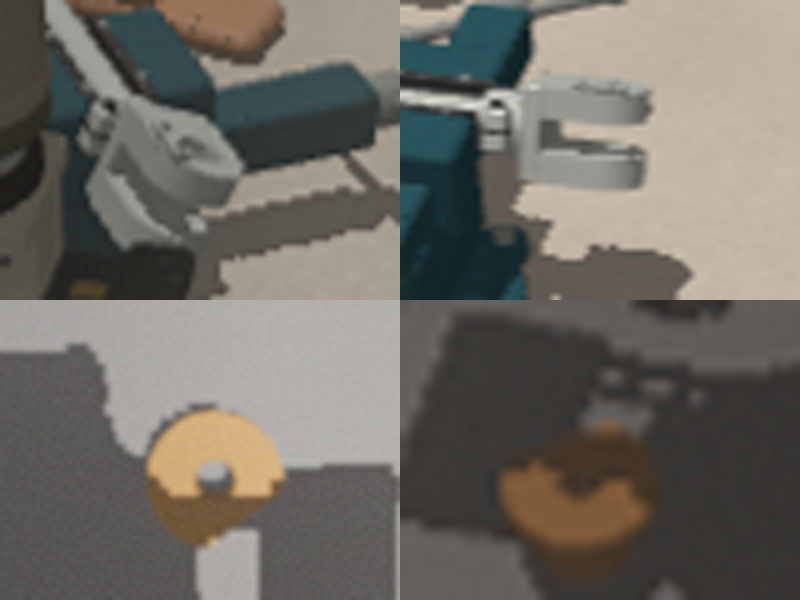

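The bottom-left wrist crop shows the target bush clearly. Its hole is at about (246.5,130) px and the flat faces the lower right. The side crop shows the knee's upper face with the bore at about (288,115). I'll fit the flange outline numerically and estimate the bore.

```bash
cat >> h.py <<'E'
def fitflange(f,u,v,z,R=30):
    """rectify around pixel onto plane z, 0.25 mm/px, world x right, world y up; segment bronze; fit circle + flat"""
    from scipy.optimize import least_squares
    c=ld(f);c0=atz(c,u,v,z)
    g=np.arange(-R,R,.25)*1e-3
    X,Y=np.meshgrid(c0[0]+g,c0[1]-g)
    P=np.array(c['pose']);Q=np.stack([X,Y,np.full_like(X,z)],-1)-P[:3,3]
    q=Q@P[:3,:3]@np.array(c['intrinsics']).T
    im=cv2.remap(c['pixels'],(q[...,0]/q[...,2]).astype(np.float32),(q[...,1]/q[...,2]).astype(np.float32),cv2.INTER_CUBIC)
    hsv=cv2.cvtColor(im,cv2.COLOR_RGB2HSV);m=((hsv[...,1]>90)&(hsv[...,0]<28)&(hsv[...,2]>60)).astype(np.uint8)
    cs,_=cv2.findContours(m,cv2.RETR_EXTERNAL,cv2.CHAIN_APPROX_NONE);k=max(cs,key=cv2.contourArea)[:,0]
    p=np.stack([c0[0]+g[k[:,0]],c0[1]-g[k[:,1]]],1)*1e3
    def res(t):
        d=p-t[:2];r=np.hypot(*d.T);a=np.arctan2(d[:,1],d[:,0])-t[2]
        R=np.minimum(t[3],np.where(np.cos(a)>.3,14/20*t[3]/np.maximum(np.cos(a),.3),99));return r-R
    best=min((least_squares(res,[c0[0]*1e3,c0[1]*1e3,a,20],loss='soft_l1',f_scale=.5) for a in np.arange(-3,3,.5)),key=lambda s:s.cost)
    return best.x, best.cost, im, m
E
python3 - <<'E'
from h import *
x,c,im,m=fitflange('wrist1',246.5,130.2,.032)
print(x,np.degrees(x[2]),c)
s=ld('side1')
print('bore',atz(s,288,115,.176), 'wrist0',atz(ld('wrist0'),150,345,.176))
E
```

```text
[620.7481686  256.20986185  -0.95535955  19.35923703] -54.738070353278665 20.878267676717876
bore [ 0.58919534 -0.14432919  0.176     ] wrist0 [ 0.63873324 -0.11971775  0.176     ]
```

>>> play_rows(
  increments=[
    [93, [11, -1, 21], [0, 0, 0]],
    [93, [11, -1, 21], [0, 0, 0]],
    [93, [11, -1, 21], [0, 0, 0]],
    [93, [11, 0, 21], [0, 0, 0]],
    [93, [0, 0, 0], [0, 0, -7]],
    [93, [0, 0, 0], [0, 0, -7]],
    [93, [0, 0, 0], [0, 0, -7]],
    [93, [0, 0, 0], [0, 0, -7]],
    [93, [0, 0, 0], [0, 0, -7]],
    [93, [0, 0, 0], [0, 0, 0]],
  ],
)

```text
t: 2.3
tcp_pos: [0.6239, 0.249, 0.1514]
tcp_rot: [0.0, 0.462, 0.887, -0.0]
contact_force: [-0.4, 0.2, 0.3]
opening: 0.0928
grip_force: 0.0
```

Run:
```python
from h import *
from scipy.spatial.transform import Rotation as R
o=robot.observe();q=o['tcp_rot'];M=R.from_quat(np.r_[q[1:],q[0]]).as_matrix();print(o['t'],o['tcp_pos'],M.round(4).tolist(),o['joint_positions'])
w=cap('wrist','wrist2')
u,v=proj(w,[.6207,.2562,.032]);print(u,v)
x,c,im,m=fitflange('wrist2',u,v,.032)
print(x,np.degrees(x[2]),c)
a=cv2.imread('pics/wrist2.png')
cv2.imwrite('pics/m2.png',np.hstack([cv2.resize(a,(512,384)),np.vstack([cv2.resize(im[:,:,::-1],(240,240)),cv2.resize(cv2.cvtColor(m*255,cv2.COLOR_GRAY2BGR),(240,144))])]))
```

```text
2.3 [0.62388761 0.2490059  0.15139751] [[-0.573, 0.8196, -0.0], [0.8196, 0.573, -0.0005], [-0.0004, -0.0003, -1.0]] [-0.34534957  0.63252813 -0.1851554   1.7912598   0.16407838  0.73299881
 -0.00758729]
252.0754337853364 182.71896226152242
[620.36236174 257.02533633  -0.91358278  19.53356674] -52.34443730760727 8.465983965551262
```

View pics/m2.png

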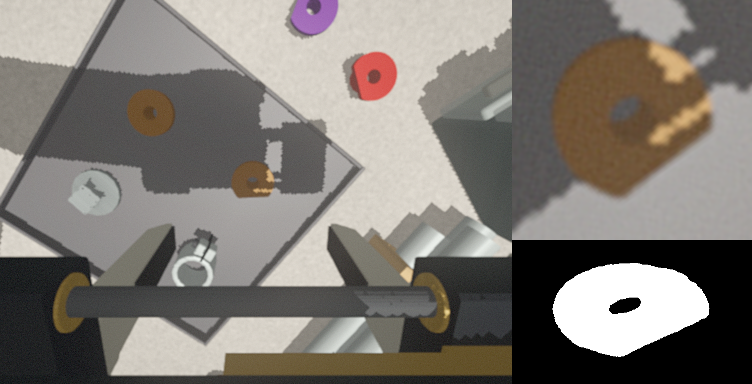

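The wrist view shows the bush at (252,182), with its flat almost parallel to the image bottom. The round bush, pyramid and clamp are well away from the finger line. I'll refine the flat's angle by a line fit.

Run:
```python
from h import *
for f,x0 in (('wrist1',[620.7,256.2]),('wrist2',[620.4,257.0])):
    u,v=proj(ld(f),[x0[0]/1e3,x0[1]/1e3,.032])
    x,c,im,m=fitflange(f,u,v,.032)
    k=max(cv2.findContours(m,0,1)[0],key=cv2.contourArea)[:,0]
    c0=atz(ld(f),u,v,.032)*1e3
    p=np.stack([c0[0]-30+k[:,0]*.25,c0[1]+30-k[:,1]*.25],1)
    t=x[2]
    for _ in range(5):
        n=np.array([np.cos(t),np.sin(t)]);d=(p-x[:2])@n;s=(p-x[:2])@[-n[1],n[0]]
        sel=(d>8)&(abs(s)<10)
        vx,vy,_,_=cv2.fitLine(p[sel].astype(np.float32),cv2.DIST_HUBER,0,.01,.01).ravel()
        a=np.arctan2(vy,vx)-np.pi/2; t=a+np.pi*round((t-a)/np.pi)
    print(f,x,np.degrees(t),d[sel].mean())
    # hole centre
    cs,h=cv2.findContours(m,cv2.RETR_CCOMP,1)
    for q,hh in zip(cs,h[0]):
        if hh[3]>=0 and cv2.contourArea(q)>100: e=cv2.minEnclosingCircle(q);print('hole',c0[0]-30+e[0][0]*.25,c0[1]+30-e[0][1]*.25,e[1]*.25)
```

```text
wrist1 [620.7421869  256.21599458  -0.95589676  19.34948042] -55.035698 13.663603510971276
hole 620.8899967193604 257.2796241760254 5.930136203765869
wrist2 [620.36698315 257.03230135  -0.91137538  19.53554251] -52.785587 13.799494179042044
hole 618.9 258.875 4.725289344787598
```

>>> play_rows(
  increments=[
    [93, [1.6, 0.3, 16], [0, 0, -1]],
    [93, [1.6, 0.3, 16], [0, 0, 0]],
    [93, [1.6, 0.4, 16], [0, 0, 0]],
    [93, [1.6, 0.4, 16], [0, 0, 0]],
    [93, [1.6, 0.4, 16], [0, 0, 0]],
    [93, [0, 0, 10], [0, 0, 0]],
    [93, [0, 0, 5], [0, 0, 0]],
    [93, [0, 0, 0], [0, 0, 0]],
    [93, [0, 0, 0], [0, 0, 0]],
    [93, [0, 0, 0], [0, 0, 0]],
  ],
)

```text
t: 3.35
tcp_pos: [0.6203, 0.2586, 0.0574]
tcp_rot: [0.0, 0.454, 0.891, 0.0]
contact_force: [0.2, -0.6, 0.3]
opening: 0.0928
grip_force: 0.0
```

```bash
cat >> h.py <<'E'
from scipy.spatial.transform import Rotation as Rot
def st():
    o=robot.observe();q=o['tcp_rot'];M=Rot.from_quat(np.r_[q[1:],q[0]]).as_matrix();return o,o['tcp_pos'],M
def to(p,Rt=None):
    o,t,M=st();print('t',o['t'],'tcp',t.round(4),'F',o['contact_force'].round(1),'op',round(o['opening'],4),'grip',o['grip_force'])
    print('shift tool mm',(M.T@(np.array(p)-t)*1e3).round(1))
    if Rt is not None: print('turn deg',np.degrees(Rot.from_matrix(M.T@Rt).as_rotvec()).round(2))
E
python3 - <<'E'
from h import *
to([.6206,.2568,.0425]);print(st()[2].round(4).tolist())
E
```

```text
t 3.35 tcp [0.6203 0.2586 0.0574] F [ 0.2 -0.6  0.3] op 0.0928 grip 0.0
shift tool mm [-1.7 -0.8 14.9]
[[-0.5876, 0.8092, 0.0011], [0.8092, 0.5876, 0.0004], [-0.0003, 0.0011, -1.0]]
```

>>> play_rows(
  increments=[
    [93, [-1.5, -0.8, 5], [0, 0, 0]],
    [93, [0, 0, 5], [0, 0, 0]],
    [93, [0, 0, 5], [0, 0, 0]],
    [93, [0, 0, 0], [0, 0, 0]],
    [30, [0, 0, 0], [0, 0, 0]],
    [30, [0, 0, 0], [0, 0, 0]],
    [30, [0, 0, 0], [0, 0, 0]],
    [30, [0, 0, 0], [0, 0, 0]],
    [30, [0, 0, 0], [0, 0, 0]],
    [30, [0, 0, 0], [0, 0, 0]],
  ],
)

```text
t: 4.35
tcp_pos: [0.62, 0.2569, 0.0417]
tcp_rot: [0.0, 0.454, 0.891, 0.0]
contact_force: [-0.4, -0.4, -0.8]
opening: 0.0499
grip_force: 0.0
```

>>> play_rows(
  increments=[
    [30, [0, 0, -0.8], [0, 0, 0]],
    [30, [0, 0, 0], [0, 0, 0]],
    [30, [0, 0, 0], [0, 0, 0]],
    [30, [0, 0, 0], [0, 0, 0]],
    [30, [0, 0, 0], [0, 0, 0]],
    [30, [0, 0, -10], [0, 0, 0]],
    [30, [0, 0, -20], [0, 0, 0]],
    [30, [0, 0, -40], [0, 0, 0]],
    [30, [0, 0, -40], [0, 0, 0]],
    [30, [0, 0, -40], [0, 0, 0]],
  ],
)

```text
t: 5.35
tcp_pos: [0.6197, 0.2567, 0.1943]
tcp_rot: [-0.0, 0.454, 0.891, -0.0]
contact_force: [0.3, 0.1, -1.9]
opening: 0.0389
grip_force: 30.0
```

Run:
```python
from h import *
s=ld('side1');c=ld('scene1')
print('tube side',atz(s,262,86,.16),atz(s,269,103,.16))
print('tube scene',atz(c,170,144,.155),atz(c,186,147,.155))
o,t,M=st();print(o['joint_positions'])
for n in ('side','scene'):cap(n,n+'2')
a=cv2.imread('pics/side2.png')[40:170,200:370];b=cv2.imread('pics/scene2.png')[110:220,130:260]
m=np.zeros((600,800,3),np.uint8)
a=cv2.resize(a,None,fx=4,fy=4,interpolation=cv2.INTER_CUBIC)[:520,:680]
cv2.imwrite('pics/m3.png',a);cv2.imwrite('pics/m3b.png',cv2.resize(b,None,fx=5,fy=5,interpolation=cv2.INTER_CUBIC))
```

```text
tube side [ 0.7143184  -0.31802143  0.16      ] [ 0.66601048 -0.21999076  0.16      ]
tube scene [ 0.68191713 -0.26042754  0.155     ] [ 0.65345846 -0.20698614  0.155     ]
[-0.34662418  0.5834769  -0.20162493  1.76038313  0.15231589  0.81335197
  0.00768223]
```

View pics/m3.png

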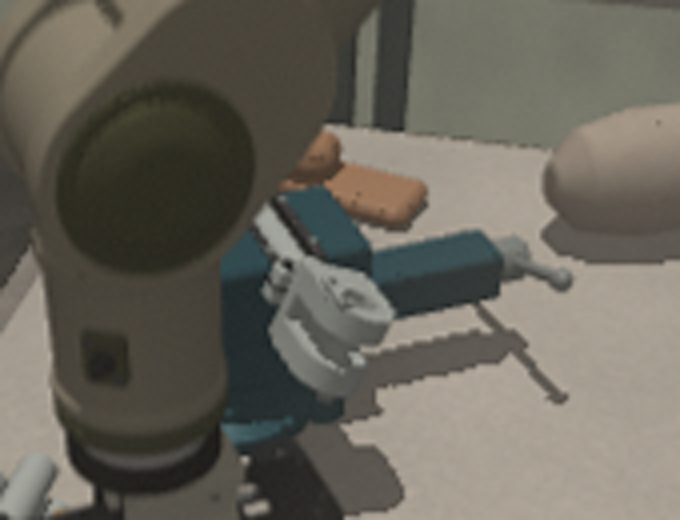

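The side view shows the knee's fork, with its bore near (287.5,114), and the tube running toward about 117° in world yaw. I'll go to a viewing pose over the bore.

```bash
cat >> h.py <<'E'
def frame(psi,th=25):
    p=np.radians(psi);t=np.radians(th);h=np.array([np.cos(p),np.sin(p),0]);k=np.array([0,0,1.])
    bx=np.cos(t)*h+np.sin(t)*k;bz=np.cos(t)*k-np.sin(t)*h;by=np.cross(bz,bx)
    return bx,by,bz,np.stack([-bx,by,-bz],1)
E
python3 - <<'E'
from h import *
bx,by,bz,Rt=frame(27);b=np.array([.589,-.144,.176])
p=b+.11*bz+.05*bx;print(p);to(p,Rt)
E
```

```text
[ 0.58795519 -0.14453236  0.29682477]
t 5.45 tcp [0.6224 0.2581 0.1988] F [ 0.7  0.5 -1.7] op 0.039 grip 29.99952286016196
shift tool mm [-305.7 -263.6  -99.9]
turn deg [-17.3  -20.23 -79.69]
```

>>> play_rows(
  increments=[
    [30, [-20, -17, -20], [0, 0, 0]],
    [30, [-30, -26, -20], [0, 0, 0]],
    [30, [-32, -28, -15], [0, 0, 0]],
    [30, [-32, -28, -15], [0, 0, 0]],
    [30, [-32, -28, -10], [0, 0, 0]],
    [30, [-32, -28, -10], [0, 0, 0]],
    [30, [-32, -28, -5], [0, 0, 0]],
    [30, [-32, -27, -5], [0, 0, 0]],
    [30, [-32, -27, 0], [0, 0, 0]],
    [30, [-30, -26, 0], [0, 0, 0]],
  ],
)

```text
t: 6.45
tcp_pos: [0.5852, -0.1456, 0.2923]
tcp_rot: [-0.0, 0.454, 0.891, -0.0]
contact_force: [0.2, -0.3, -2.6]
opening: 0.0388
grip_force: 30.0
```

>>> play_rows(
  increments=[
    [30, [0, 0, 0], [-1.7, -2.0, -8]],
    [30, [0, 0, 0], [-1.7, -2.0, -8]],
    [30, [0, 0, 0], [-1.7, -2.0, -8]],
    [30, [0, 0, 0], [-1.7, -2.0, -8]],
    [30, [0, 0, 0], [-1.7, -2.0, -8]],
    [30, [0, 0, 0], [-1.7, -2.0, -8]],
    [30, [0, 0, 0], [-1.7, -2.0, -8]],
    [30, [0, 0, 0], [-1.7, -2.0, -8]],
    [30, [0, 0, 0], [-1.7, -2.0, -8]],
    [30, [0, 0, 0], [-1.7, -2.0, -8]],
  ],
)

```text
t: 7.45
tcp_pos: [0.5851, -0.1434, 0.2922]
tcp_rot: [0.204, -0.234, 0.95, 0.048]
contact_force: [0.2, -0.4, -2.5]
opening: 0.039
grip_force: 30.0
```

Run:
```python
from h import *
bx,by,bz,Rt=frame(27);b=np.array([.589,-.144,.176])
to(b+.11*bz+.05*bx,Rt);print(st()[0]['joint_positions'])
w=cap('wrist','wrist3');print(proj(w,b),proj(w,b+.015*bx))
u,v=proj(w,b).astype(int)
a=cv2.imread('pics/wrist3.png');x0=max(0,u-75);y0=max(0,v-60);print(x0,y0)
m=np.zeros((600,800,3),np.uint8);k=cv2.resize(a[y0:y0+150,x0:x0+200],(800,600),interpolation=cv2.INTER_CUBIC);cv2.imwrite('pics/m4.png',k)
```

```text
t 7.45 tcp [ 0.5851 -0.1434  0.2922] F [ 0.2 -0.4 -2.5] op 0.039 grip 29.998037600889802
shift tool mm [-3.7 -2.3 -3.4]
turn deg [ 0.07 -0.84  0.64]
[ 0.89418914  0.40214644 -0.79918463  2.0188923   0.06497195  0.49312083
  2.18748269]
[249.28201181 145.36441778] [249.11422244 162.64874534]
174 85
```

View pics/m4.png

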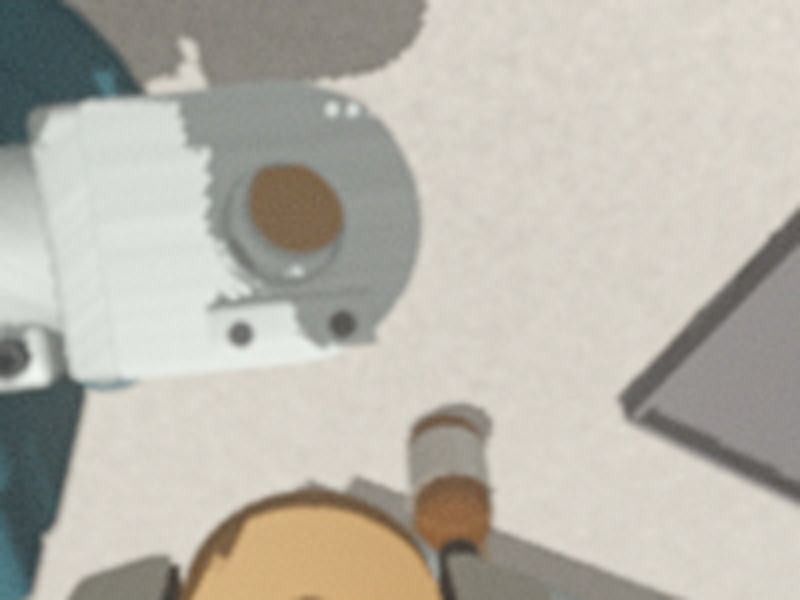

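The crop shows the open bore's mouth at about (245.5,140) px, with the ledge along the bottom and the rounded free end on the right. The bush flange is held below. I'll fit the knee's pose to these edges.

```bash
cat > fit.py <<'E'
from h import *
from scipy.optimize import least_squares
f=lambda L:[(174+x/4,85+y/4) for x,y in L]
def onplane(c,u,v,p,n):
    o,d=ray(c,u,v);return o+d*((p-o)@n)/(d@n)
arc=f([(310,83),(350,97),(390,130),(412,175),(420,220),(415,270)])
top=f([(190,93),(230,87)])
mouth=f([(224,220),(346,215),(285,281),(240,170),(328,258),(237,258)])
led=f([(215,303),(290,295),(365,289)])
c=ld('wrist3')
def res(t,full=False):
    bx,by,bz,_=frame(t[2]);b=np.array([t[0],t[1],.1758])
    r=[]
    for u,v in arc: r.append(np.linalg.norm(onplane(c,u,v,b,bz)-b)-.030)
    for u,v in top: r.append((onplane(c,u,v,b,bz)-b)@bx+.030)
    for u,v in mouth: r.append(np.linalg.norm(onplane(c,u,v,b,bz)-b)-t[3])
    for u,v in led: r.append((onplane(c,u,v,b+.0035*bz,bz)-b)@bx-.0155)
    return np.array(r)*1e3
if __name__=='__main__':
    s=least_squares(res,[.589,-.144,27,.0145],x_scale=[.001,.001,1,.001],loss='soft_l1');t=s.x
    print(t.round(4),res(t).round(1))
    bx,by,bz,Rt=frame(t[2]);b=np.array([t[0],t[1],.1758])
    print(proj(c,b),proj(ld('side1'),b),proj(ld('side1'),b+.03*by),proj(ld('scene1'),b+.03*by))
    a=cv2.imread('pics/wrist3.png')[85:235,174:374];a=cv2.resize(a,(800,600),interpolation=cv2.INTER_CUBIC)
    th=np.linspace(0,2*np.pi,90)
    def dr(P,col): cv2.polylines(a,[np.array([(proj(c,p)-[174,85])*4 for p in P]).astype(int)],False,col,1)
    for r,col in((.0135,(0,0,255)),(.015,(0,255,255)),(.03,(0,255,0))): dr([b+r*(np.cos(q)*bx+np.sin(q)*by) for q in th],col)
    dr([b+.015*bx+y*by for y in (-.018,.018)],(255,0,0))
    dr([b+.0165*bx+.005*bz+y*by for y in (-.018,.018)],(255,0,255))
    dr([b-.03*bx+y*by for y in (-.05,0)],(0,255,0))
    cv2.imwrite('pics/m5.png',a)
    to(b+.05*bz,Rt)
E
python3 fit.py
```

```text
[ 5.87200e-01 -1.49800e-01  3.69202e+01  1.27000e-02] [-0.6 -0.3 -0.1 -0.6 -0.5  0.2  0.8  0.9 -0.5  1.3 -0.4  1.3 -0.3 -0.6
 -1.1 -0.6  0.2]
[244.1741358  140.88516415] [289.00783596 114.14066379] [293.38726077 119.41995982] [219.39140661 141.87041487]
t 7.5 tcp [ 0.5844 -0.1458  0.2911] F [-1.3 -2.2 -2.7] op 0.0388 grip 30.000352326314896
shift tool mm [47.2 -7.9 55.6]
turn deg [-4.   -0.84 -8.05]
```

View pics/m5.png

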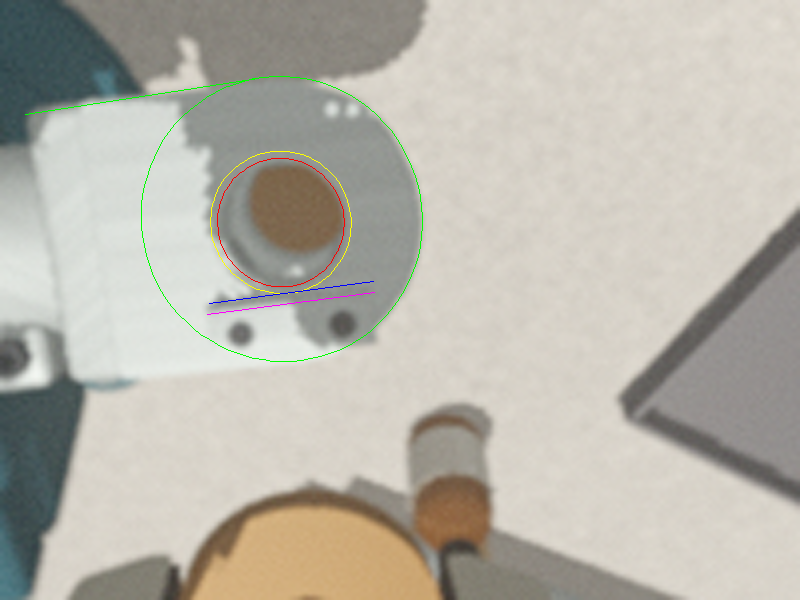

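The overlay fits the mouth and the round end, but the drawn ledge line is about 2° steeper than the real ledge. I'll get the yaw numerically from the two ledge screws and the edges.

```bash
cat > yaw.py <<'E'
from fit import *
g=cv2.cvtColor(c['pixels'],cv2.COLOR_RGB2GRAY).astype(float)
def blob(x,y):
    u,v=174+x/4,85+y/4;U,V=np.meshgrid(np.arange(int(u)-5,int(u)+7),np.arange(int(v)-5,int(v)+7));p=g[V,U];w=np.clip(np.median(p)-15-p,0,None)*(np.hypot(U-u,V-v)<4.5);return (U*w).sum()/w.sum(),(V*w).sum()/w.sum()
s1,s2=blob(240,333),blob(343,323);print('screws',s1,s2)
def edge(u,v0,v1):  # strongest vertical gradient row, subpixel
    col=cv2.GaussianBlur(g,(3,3),0)[v0:v1+1,u];d=np.abs(np.diff(col));i=int(d.argmax());
    if 0<i<len(d)-1: q=d[i-1:i+2];o=.5*(q[0]-q[2])/(q[0]-2*q[1]+q[2])
    else:o=0
    return v0+i+.5+o
T=[(u,edge(u,105,115)) for u in range(194,240,3)];B=[(u,edge(u,170,184)) for u in range(198,256,3)];L=[(u,edge(u,154,163)) for u in range(230,265,3)]
for n,P in(('top',T),('bot',B),('led',L)): print(n,[round(p[1],1) for p in P])
def ang(P,h):  # psi making the line parallel to by in plane at height h
    from scipy.optimize import brentq
    def k(psi):
        bx,by,bz,_=frame(psi);b=np.array([.587,-.1495,.1758])
        X=np.array([onplane(c,u,v,b+h*bz,bz)-b for u,v in P]);x,y=X@bx,X@by
        A=np.polyfit(y,x,1);r=x-np.polyval(A,y);ok=abs(r)<1.2*np.median(abs(r))+1e-4
        return np.polyfit(y[ok],x[ok],1)[0],np.mean(x[ok])*1e3,y.mean()*1e3
    z=brentq(lambda p:k(p)[0],15,55);return z,k(z)
print('psi screws',ang([s1,s2],.005));print('top',ang(T,0));print('bot',ang(B,.0025));print('led',ang(L,.003))
E
python3 yaw.py
```

```text
screws (np.float64(233.70664869721475), np.float64(168.0008984725966)) (np.float64(259.1443217665615), np.float64(165.5686119873817))
top [np.float64(109.9), np.float64(109.3), np.float64(109.4), np.float64(109.0), np.float64(108.8), np.float64(109.0), np.float64(110.4), np.float64(110.5), np.float64(107.4), np.float64(107.3), np.float64(107.1), 105.5, 105.5, 105.5, 105.5, 105.5]
bot [np.float64(182.6), np.float64(182.5), np.float64(179.0), np.float64(178.9), np.float64(179.1), np.float64(178.8), np.float64(178.5), np.float64(178.4), np.float64(177.9), np.float64(177.6), np.float64(177.3), 170.5, 170.5, 170.5, np.float64(176.4), np.float64(175.8), np.float64(175.6), np.float64(175.3), 170.5, np.float64(171.1)]
led [np.float64(158.5), np.float64(161.6), np.float64(161.1), np.float64(160.7), np.float64(160.4), np.float64(160.3), 154.5, np.float64(155.2), np.float64(159.5), 162.5, 162.5, 162.5]
psi screws (34.44368425258838, (np.float64(2.7479712323806656e-15), np.float64(21.47222133841411), np.float64(-0.5324816876818156)))
top (34.108763981584126, (np.float64(-7.631352693598492e-15), np.float64(-29.341798851691177), np.float64(-20.428478756913616)))
bot (40.725792582994096, (np.float64(5.356960685010336e-16), np.float64(26.87712335026525), np.float64(-21.966042892615476)))
led (21.50545641267712, (np.float64(-1.1733604834934426e-15), np.float64(16.409420983773046), np.float64(3.019672855988357)))
```

```bash
cat > goal.py <<'E'
from fit import *
s=least_squares(lambda t:res([t[0],t[1],34.2,t[2]]),[.587,-.1495,.0135],x_scale=.001,loss='soft_l1');t=s.x
b=np.array([t[0],t[1],.1758]);bx,by,bz,Rt=frame(34.2)
E
python3 - <<'E'
from goal import *
print(t,s.fun.round(1),proj(c,b),proj(ld('side1'),b))
to(b+.06*bz,Rt);print(st()[0]['joint_positions'])
# held bush in tool frame: flange outline in wrist3, plane tool z ~ +8.5 mm
o,tc,M=st()
g=c['pixels'];h=cv2.cvtColor(g,cv2.COLOR_RGB2HSV);m=((h[...,1]>90)&(h[...,0]<28)&(h[...,2]>60)).astype(np.uint8);m[:200]=0;m[:,:210]=0;m[:,300:]=0
k=max(cv2.findContours(m,0,1)[0],key=cv2.contourArea)[:,0]
P=np.array([M.T@(onplane(c,u,v,tc+M[:,2]*.0093,M[:,2])-tc)*1e3 for u,v in k]);
print('bush x range',P[:,0].min(),P[:,0].max(),'y',P[:,1].min(),P[:,1].max())
E
```

```text
[ 0.58721598 -0.14980261  0.01265219] [-0.6 -0.3 -0.1 -0.6 -0.5  0.3  1.5  1.2 -0.5  1.3 -0.4  1.4 -0.2 -0.7
 -0.5 -0.7 -0.4] [244.19031916 140.8974987 ] [289.00526764 114.14367993]
t 7.5 tcp [ 0.5844 -0.1458  0.2911] F [-1.3 -2.2 -2.7] op 0.0388 grip 30.000352326314896
shift tool mm [47.5 -7.3 45.6]
turn deg [-2.87 -0.83 -5.58]
[ 0.90039049  0.40502313 -0.80149433  2.01917719  0.0650585   0.49274883
  2.19799965]
bush x range -26.0081753680011 20.19322086496293 y -18.09776856555604 21.155229916063576
```

>>> play_rows(
  increments=[
    [30, [0, 0, 0], [-1.4, -0.4, -2.8]],
    [30, [0, 0, 0], [-1.5, -0.4, -2.8]],
    [30, [10, -1.5, 6], [0, 0, 0]],
    [30, [10, -1.5, 6], [0, 0, 0]],
    [30, [10, -1.5, 6], [0, 0, 0]],
    [30, [10, -1.5, 6], [0, 0, 0]],
    [30, [3, 0, 5], [0, 0, 0]],
    [30, [0, 0, 0], [0, 0, 0]],
    [30, [0, 0, 0], [0, 0, 0]],
    [30, [0, 0, 0], [0, 0, 0]],
  ],
)

```text
t: 8.5
tcp_pos: [0.5673, -0.163, 0.2485]
tcp_rot: [0.207, -0.282, 0.935, 0.064]
contact_force: [-0.3, -0.4, -1.4]
opening: 0.0389
grip_force: 30.0
```

Run:
```python
from goal import *
to(b+.06*bz+.0004*bx-.0002*by,Rt)
c4=cap('wrist','wrist4');cap('side','side4')
o,tc,M=st()
# check: screws as now seen
print('pred screws',[proj(c4,b+.0215*bx+y*by+.005*bz) for y in(-.011,.011)],'bore',proj(c4,b))
a=cv2.imread('pics/wrist4.png');s=cv2.imread('pics/side4.png')
m=np.hstack([cv2.resize(a[150:375,150:350],(533,600),interpolation=cv2.INTER_CUBIC),cv2.resize(s[80:145,262:292+0],(267,578),interpolation=cv2.INTER_CUBIC)[:600] if 0 else np.vstack([cv2.resize(s[75:135,255:315],(267,267),interpolation=cv2.INTER_CUBIC),np.zeros((333,267,3),np.uint8)])])
cv2.imwrite('pics/m6.png',m)
```

```text
t 8.5 tcp [ 0.5673 -0.163   0.2485] F [-0.3 -0.4 -1.4] op 0.0389 grip 29.999597193673253
shift tool mm [ 8.6 -0.5 16. ]
turn deg [-0.11 -0.04 -0.62]
pred screws [array([237.82175669, 223.68043423]), array([265.50255209, 223.42867443])] bore [251.38393867 195.8433719 ]
```

>>> play_rows(
  increments=[
    [30, [4.3, -0.5, 4], [0, 0, -0.6]],
    [30, [4.3, 0, 4], [0, 0, 0]],
    [30, [0, 0, 4], [0, 0, 0]],
    [30, [0, 0, 4], [0, 0, 0]],
    [30, [0, 0, 4], [0, 0, 0]],
    [30, [0, 0, 4], [0, 0, 0]],
    [30, [0, 0, 4], [0, 0, 0]],
    [30, [0, 0, 4], [0, 0, 0]],
    [30, [0, 0, 0], [0, 0, 0]],
    [30, [0, 0, 0], [0, 0, 0]],
  ],
)

```text
t: 9.6
tcp_pos: [0.5719, -0.1604, 0.2153]
tcp_rot: [0.206, -0.287, 0.933, 0.063]
contact_force: [1.0, 0.4, -2.0]
opening: 0.0387
grip_force: 30.0
```

Run:
```python
from goal import *
to(b+.0385*bz+.0004*bx-.0002*by,Rt)
o,tc,M=st();print('F tool',M.T@o['contact_force'],o['torque'])
cap('wrist','wrist5');cap('side','side5');cap('scene','scene5')
m=np.zeros((600,800,3),np.uint8);r=lambda f,u,v,w,h,W,H:cv2.resize(cv2.imread('pics/%s.png'%f)[v:v+h,u:u+w],(W,H),interpolation=cv2.INTER_CUBIC)
m[:300,:400]=r('side5',255,75,80,60,400,300);m[:300,400:]=r('scene5',175,110,80,60,400,300);m[300:,:]=r('wrist5',150,170,200,75,800,300)
cv2.imwrite('pics/m7.png',m)
```

```text
t 9.6 tcp [ 0.5719 -0.1604  0.2153] F [ 1.   0.4 -2. ] op 0.0387 grip 29.999650460667908
shift tool mm [-0.6 -0.   5.2]
turn deg [-0.08 -0.07 -0.05]
F tool [-0.07070764 -0.22965541  2.237304  ] [-0.17202008  0.5119228   0.00129604]
```

>>> play_rows(
  increments=[
    [30, [-0.5, 0, 1], [0, 0, 0]],
    [30, [0, 0, 1], [0, 0, 0]],
    [30, [0, 0, 1], [0, 0, 0]],
    [30, [0, 0, 1], [0, 0, 0]],
    [30, [0, 0, 1], [0, 0, 0]],
    [30, [0, 0, 1], [0, 0, 0]],
    [30, [0, 0, 1], [0, 0, 0]],
    [30, [0, 0, 1], [0, 0, 0]],
    [30, [0, 0, 0], [0, 0, 0]],
    [30, [0, 0, 0], [0, 0, 0]],
  ],
)

```text
t: 10.75
tcp_pos: [0.575, -0.1584, 0.2083]
tcp_rot: [0.206, -0.287, 0.933, 0.063]
contact_force: [0.4, 0.0, -1.8]
opening: 0.0389
grip_force: 30.0
```

```bash
cat > chk.py <<'E'
from goal import *
to(b+.0385*bz,Rt);o,tc,M=st();print('F tool',(M.T@o['contact_force']).round(1),(M.T@o['torque']).round(2))
E
python3 chk.py
```

```text
t 10.75 tcp [ 0.575  -0.1584  0.2083] F [ 0.4  0.  -1.8] op 0.0389 grip 29.99936309410259
shift tool mm [ 0.2  0.3 -2.7]
turn deg [-0.09 -0.07 -0.06]
F tool [ 0.5 -0.2  1.8] [-0.07  0.5  -0.01]
```

>>> play_rows(
  increments=[
    [30, [0, 0, 0.5], [0, 0, 0]],
    [30, [0, 0, 0.5], [0, 0, 0]],
    [30, [0, 0, 0.5], [0, 0, 0]],
    [30, [0, 0, 0.5], [0, 0, 0]],
    [30, [0, 0, 0.5], [0, 0, 0]],
    [30, [0, 0, 0.5], [0, 0, 0]],
    [30, [0, 0, 0.5], [0, 0, 0]],
    [30, [0, 0, 0.5], [0, 0, 0]],
    [30, [0, 0, 0.5], [0, 0, 0]],
    [30, [0, 0, 0], [0, 0, 0]],
  ],
)

```text
t: 11.75
tcp_pos: [0.5764, -0.1572, 0.2041]
tcp_rot: [0.206, -0.287, 0.933, 0.063]
contact_force: [-1.2, 1.2, -1.3]
opening: 0.0386
grip_force: 30.0
```

```bash
python3 chk.py
```

```text
t 11.75 tcp [ 0.5764 -0.1572  0.2041] F [-1.2  1.2 -1.3] op 0.0386 grip 29.999663941562176
shift tool mm [ 0.1  0.1 -7.4]
turn deg [-0.07 -0.08 -0.05]
F tool [0.8 1.6 1. ] [-0.47  0.69  0.  ]
```

>>> play_rows(
  increments=[
    [30, [0.1, 0.3, 0.5], [0, 0, 0]],
    [30, [0, 0, 0.7], [0, 0, 0]],
    [30, [0, 0, 0.7], [0, 0, 0]],
    [30, [0, 0, 0.7], [0, 0, 0]],
    [30, [0, 0, 0.7], [0, 0, 0]],
    [30, [0, 0, 0.7], [0, 0, 0]],
    [30, [0, 0, 0.7], [0, 0, 0]],
    [30, [0, 0, 0.7], [0, 0, 0]],
    [30, [0, 0, 0.6], [0, 0, 0]],
    [30, [0, 0, 0], [0, 0, 0]],
  ],
)

```text
t: 12.75
tcp_pos: [0.5784, -0.1558, 0.1988]
tcp_rot: [0.206, -0.286, 0.933, 0.063]
contact_force: [-4.6, -0.6, 3.5]
opening: 0.039
grip_force: 30.0
```

```bash
python3 chk.py
```

```text
t 12.75 tcp [ 0.5784 -0.1558  0.1988] F [-4.6 -0.6  3.5] op 0.039 grip 30.00143273966387
shift tool mm [  0.1   0.  -13.2]
turn deg [-0.1  -0.08 -0.06]
F tool [ 2.3  2.1 -4.9] [-0.62  0.77  0.03]
```

>>> play_rows(
  increments=[
    [30, [0.3, 0.3, 0.5], [0, 0, 0]],
    [30, [0, 0, 0.5], [0, 0, 0]],
    [30, [0, 0, 0.5], [0, 0, 0]],
    [30, [0, 0, 0.5], [0, 0, 0]],
    [30, [0, 0, 0.5], [0, 0, 0]],
    [30, [0, 0, 0.5], [0, 0, 0]],
    [30, [0, 0, 0.5], [0, 0, 0]],
    [30, [0, 0, 0.5], [0, 0, 0]],
    [30, [0, 0, 0.5], [0, 0, 0]],
    [30, [0, 0, 0], [0, 0, 0]],
  ],
)

```text
t: 13.75
tcp_pos: [0.5798, -0.1548, 0.1948]
tcp_rot: [0.207, -0.286, 0.933, 0.063]
contact_force: [-5.1, -1.1, 5.5]
opening: 0.0391
grip_force: 30.0
```

```bash
python3 chk.py
```

```text
t 13.75 tcp [ 0.5798 -0.1548  0.1948] F [-5.1 -1.1  5.5] op 0.0391 grip 30.00175325665623
shift tool mm [ -0.1  -0.1 -17.5]
turn deg [-0.13 -0.06 -0.06]
F tool [ 2.   1.9 -7. ] [-0.59  0.75  0.02]
```

>>> play_rows(
  increments=[
    [30, [0.2, 0.2, 0.3], [0, 0, 0]],
    [30, [0, 0, 0.3], [0, 0, 0]],
    [30, [0, 0, 0.3], [0, 0, 0]],
    [30, [0, 0, 0.3], [0, 0, 0]],
    [30, [0, 0, 0.3], [0, 0, 0]],
    [30, [0, 0, 0.3], [0, 0, 0]],
    [30, [0, 0, 0.3], [0, 0, 0]],
    [30, [0, 0, 0.3], [0, 0, 0]],
    [30, [0, 0, 0], [0, 0, 0]],
    [30, [0, 0, 0], [0, 0, 0]],
  ],
)

```text
t: 14.75
tcp_pos: [0.5805, -0.1542, 0.1926]
tcp_rot: [0.207, -0.286, 0.933, 0.062]
contact_force: [-6.1, -1.7, 6.4]
opening: 0.0389
grip_force: 30.0
```

```bash
python3 chk.py
```

```text
t 14.75 tcp [ 0.5805 -0.1542  0.1926] F [-6.1 -1.7  6.4] op 0.0389 grip 30.00182095449418
shift tool mm [ -0.1  -0.1 -19.9]
turn deg [-0.14 -0.05 -0.06]
F tool [ 2.7  2.  -8.4] [-0.59  0.76  0.05]
```

>>> play_rows(
  increments=[
    [30, [0, 0, 0.2], [0, 0, 0]],
    [30, [0, 0, 0.2], [0, 0, 0]],
    [30, [0, 0, 0.2], [0, 0, 0]],
    [30, [0, 0, 0.2], [0, 0, 0]],
    [30, [0, 0, 0.2], [0, 0, 0]],
    [30, [0, 0, 0], [0, 0, 0]],
    [30, [0, 0, 0], [0, 0, 0]],
    [30, [0, 0, 0], [0, 0, 0]],
    [30, [0, 0, 0], [0, 0, 0]],
    [30, [0, 0, 0], [0, 0, 0]],
  ],
)

```text
t: 15.75
tcp_pos: [0.5807, -0.1541, 0.1922]
tcp_rot: [0.207, -0.286, 0.933, 0.062]
contact_force: [-9.2, -2.1, 15.3]
opening: 0.0391
grip_force: 30.0
```

```bash
python3 chk.py
```

```text
t 15.75 tcp [ 0.5807 -0.1541  0.1922] F [-9.2 -2.1 15.3] op 0.0391 grip 30.013283730950207
shift tool mm [ -0.2  -0.1 -20.3]
turn deg [-0.17 -0.07 -0.05]
F tool [  1.5   3.4 -17.6] [-1.06  0.9  -0.  ]
```

>>> play_rows(
  increments=[
    [60, [0, 0, 0], [0, 0, 0]],
    [60, [0, 0, 0], [0, 0, 0]],
    [60, [0, 0, 0], [0, 0, 0]],
    [60, [0, 0, 0], [0, 0, 0]],
    [60, [0, 0, 0], [0, 0, 0]],
    [60, [0, 0, -4], [0, 0, 0]],
    [60, [0, 0, -6], [0, 0, 0]],
    [60, [0, 0, -6], [0, 0, 0]],
    [60, [0, 0, -4], [0, 0, 0]],
    [60, [0, 0, 0], [0, 0, 0]],
  ],
)

```text
t: 16.75
tcp_pos: [0.5735, -0.1589, 0.2102]
tcp_rot: [0.207, -0.286, 0.933, 0.062]
contact_force: [0.0, -0.4, -0.8]
opening: 0.06
grip_force: 0.0
```

```bash
python3 chk.py
```

```text
t 16.75 tcp [ 0.5735 -0.1589  0.2102] F [ 0.  -0.4 -0.8] op 0.06 grip 0.0
shift tool mm [-0.4 -0.2 -0.4]
turn deg [-0.15 -0.05 -0.07]
F tool [ 0.5 -0.4  0.6] [-0.08  0.31  0.05]
```

>>> play_rows(
  increments=[
    [24, [0, 0, 0], [0, 0, 0]],
    [24, [0, 0, 0], [0, 0, 0]],
    [24, [0, 0, 0], [0, 0, 0]],
    [24, [0, 0, 0], [0, 0, 0]],
    [24, [0, 0, 0], [0, 0, 0]],
    [24, [0, 0, 0], [0, 0, 0]],
    [24, [0, 0, 3], [0, 0, 0]],
    [24, [0, 0, 3], [0, 0, 0]],
    [24, [0, 0, 2], [0, 0, 0]],
    [24, [0, 0, 0], [0, 0, 0]],
  ],
)

```text
t: 17.75
tcp_pos: [0.5763, -0.1563, 0.2019]
tcp_rot: [0.206, -0.287, 0.933, 0.063]
contact_force: [-0.4, 0.1, -0.2]
opening: 0.024
grip_force: 0.0
```

```bash
python3 chk.py
```

```text
t 17.75 tcp [ 0.5763 -0.1563  0.2019] F [-0.4  0.1 -0.2] op 0.024 grip 0.0
shift tool mm [-0.4 -0.7 -9.5]
turn deg [-0.06 -0.08 -0.05]
F tool [0.3 0.3 0.1] [-0.09  0.27  0.04]
```

>>> play_rows(
  increments=[
    [24, [-0.4, -0.5, 1], [0, 0, 0]],
    [24, [0, 0, 1], [0, 0, 0]],
    [24, [0, 0, 0.8], [0, 0, 0]],
    [24, [0, 0, 0.4], [0, 0, 0]],
    [24, [0, 0, 0.3], [0, 0, 0]],
    [24, [0, 0, 0.3], [0, 0, 0]],
    [24, [0, 0, 0.3], [0, 0, 0]],
    [24, [0, 0, 0], [0, 0, 0]],
    [24, [0, 0, 0], [0, 0, 0]],
    [24, [0, 0, 0], [0, 0, 0]],
  ],
)

```text
t: 18.75
tcp_pos: [0.5783, -0.1558, 0.1988]
tcp_rot: [0.206, -0.286, 0.933, 0.063]
contact_force: [-1.8, -0.6, 3.1]
opening: 0.0238
grip_force: 1.2
```

```bash
python3 chk.py
```

```text
t 18.75 tcp [ 0.5783 -0.1558  0.1988] F [-1.8 -0.6  3.1] op 0.0238 grip 1.2370431795716286
shift tool mm [ -0.   -0.  -13.2]
turn deg [-0.1  -0.07 -0.05]
F tool [ 0.3  0.5 -3.5] [-0.18  0.34  0.04]
```

>>> play_rows(
  increments=[
    [24, [0, 0, 0.2], [0, 0, 0]],
    [24, [0, 0, 0.2], [0, 0, 0]],
    [24, [0, 0, 0.2], [0, 0, 0]],
    [24, [0, 0, 0.2], [0, 0, 0]],
    [24, [0, 0, 0.2], [0, 0, 0]],
    [24, [0, 0, 0.2], [0, 0, 0]],
    [24, [0, 0, 0], [0, 0, 0]],
    [24, [0, 0, 0], [0, 0, 0]],
    [24, [0, 0, 0], [0, 0, 0]],
    [24, [0, 0, 0], [0, 0, 0]],
  ],
)

```text
t: 19.75
tcp_pos: [0.5784, -0.1558, 0.1986]
tcp_rot: [0.206, -0.287, 0.934, 0.062]
contact_force: [-11.8, -3.0, 20.6]
opening: 0.0243
grip_force: 11.1
```

```bash
python3 chk.py
```

```text
t 19.75 tcp [ 0.5784 -0.1558  0.1986] F [-11.8  -3.   20.6] op 0.0243 grip 11.14601620909525
shift tool mm [ -0.   -0.  -13.3]
turn deg [-0.15 -0.11 -0.04]
F tool [  1.7   4.1 -23.5] [-1.05  0.66  0.04]
```

>>> play_rows(
  increments=[
    [24, [0, 0, -2], [0, 0, 0]],
    [24, [0, 0, -10], [0, 0, 0]],
    [24, [0, 0, -20], [0, 0, 0]],
    [24, [-5, 0, -20], [0, 0, 0]],
    [24, [-15, 0, -15], [0, 0, 0]],
    [24, [-20, 0, -10], [0, 0, 0]],
    [24, [-20, 0, 0], [0, 0, 0]],
    [24, [0, 0, 0], [0, 0, 0]],
    [24, [0, 0, 0], [0, 0, 0]],
    [24, [0, 0, 0], [0, 0, 0]],
  ],
)

```text
t: 20.75
tcp_pos: [0.5958, -0.1437, 0.2918]
tcp_rot: [0.206, -0.286, 0.934, 0.063]
contact_force: [1.0, 0.3, -0.0]
opening: 0.0241
grip_force: 0.0
```

```bash
python3 chk.py
python3 - <<'E'
from goal import *
w=cap('wrist','wrist6');cap('side','side6');cap('scene','scene6')
u,v=proj(w,b).astype(int);print(u,v);a=cv2.imread('pics/wrist6.png')
th=np.linspace(0,2*np.pi,60)
r=lambda a,u,v,w,h,W,H:cv2.resize(a[v:v+h,u:u+w],(W,H),interpolation=cv2.INTER_CUBIC)
m=np.zeros((600,800,3),np.uint8);y0=max(0,v-50);x0=max(0,u-50)
m[:400,:400]=r(a,x0,y0,100,100,400,400)
k=m[:400,:400].copy();cv2.polylines(k,[np.array([(proj(w,b+.008*bz+.02*(np.cos(q)*bx+np.sin(q)*by))-[x0,y0])*4 for q in th]).astype(int)],True,(0,0,255),1)
m[:400,400:]=k
m[400:,:400]=r(cv2.imread('pics/side6.png'),262,92,60,30,400,200);m[400:,400:]=r(cv2.imread('pics/scene6.png'),190,125,60,30,400,200)
cv2.imwrite('pics/m8.png',m)
E
```

```text
t 20.75 tcp [ 0.5958 -0.1437  0.2918] F [ 1.   0.3 -0. ] op 0.0241 grip 0.0
shift tool mm [58.4 -0.3 62.3]
turn deg [-0.04 -0.15 -0.1 ]
F tool [-0.9 -0.3  0.4] [-0.07  0.34  0.02]
251 129
```

View pics/m8.png

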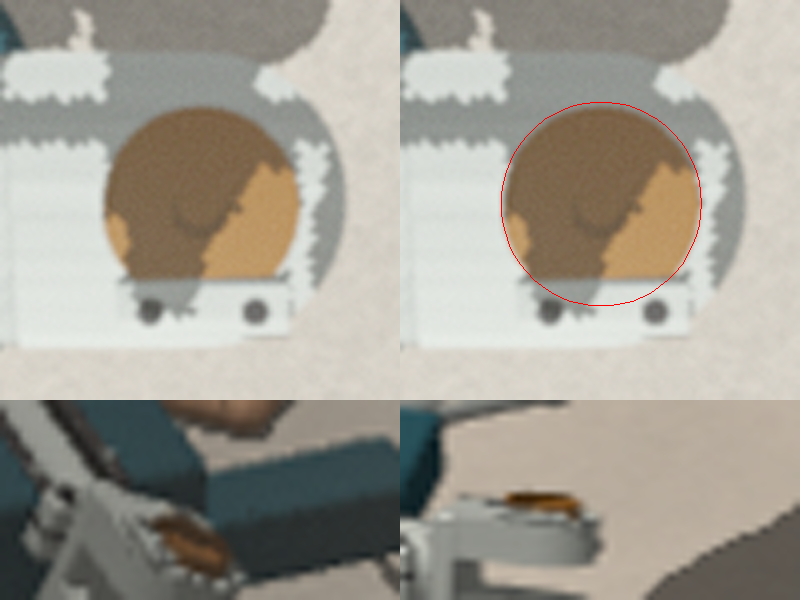

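The wrist view shows the flange centred on the bore, with its flat parallel to and against the ledge (edge line at about v=278 in the crop). The side and scene views show it low and level on the face. The bush is released, and the hard stop at 24 N confirms it is seated.

```bash
python3 -c "
from bench import robot
print(robot.sign_off())"
```

```text
the job is handed in; nothing more can be done
None
```

The flatted bush is pressed home in the knee bore with its flat against the ledge and left released; a final 24 N push on the flange didn't move it, no other part was touched as far as I could tell, and the job was handed in at about 21 s.

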